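Meter two turning blanks out of a tipping bin

ROBOT

A 6-joint arm with a two-finger parallel gripper is mounted at the origin on a cart in front of the work surface, level with it; the furniture and walls round the work are solid. World frame = base frame: x ahead of the robot, y to its left, z up, the work surface at z = 0. Lengths are in mm, angles in rad, forces in N, time in s.
With the tool pointing down it reaches from about 350 to 775 mm from the base axis. Payload 7.3 kg.
Tool frame: the origin (TCP) lies on the mounting face of the last link; the fingertips stand 178 mm ahead of it and the grasp point (between the pads) lies 159 mm ahead of it; z points along the fingers, y is the line along which they close (so a half turn about z gives the same grasp; the last joint's range is limited). The gripper opens to 92 mm and grips with 3 to 60 N. Pads are 19 mm wide; open, the fingers measure 130 mm over their backs; the gripper's body (75 mm by 190 mm) begins 47 mm behind the grasp point.
Start: joints at [-1.285, 0.342, 1.524, -0, 1.275, -0.146], TCP at [219.735, -476.806, 404.741] pointing down, gripper open.
Joint ranges: [-2.53, 2.53], [-0.77, 2.02], [0.04, 2.7], [-1, 4.14], [0.28, 2.66], [-3.11, 3.11]. Speed limits (rad/s): [2.57, 2.57, 3.14, 3.14, 3.14, 3.14].

INTERFACE

Orientations are given as [roll, pitch, yaw] about the fixed x, y, z axes, in that order (R = Rz(yaw) Ry(pitch) Rx(roll)).
In Python, from plant import bot gives the robot as it stands.
- The arm moves only by the shell command python3 shift.py 'ROWS'. ROWS is 1 to 5 rows, parted by a bar, with the numbers parted by commas; each row has 5 numbers: the finger opening in mm, then dx, dy, dz in mm, then a turn about the tool's z in rad; each row is the pose to reach, as a shift and turn from the pose commanded when the command began, along the tool's axes at that moment; what a row does not reach only later rows make up. A row lasts 1/8 s, in which the tool goes at most 62.5 mm and 0.188 rad, less where a joint would pass 70% of its speed; a pose out of reach is approached as far as the arm can. The fingers move at their own pace and stop on an object; the grip force is fixed at half the most. Time passes only in rows, so rows that do not move let the fingers close. It prints the time, the measured TCP pose, the force, the opening and the grip force at its end. Input that does not fit is refused with a message, and nothing moves.
- bot.get_obs(): the state, without advancing time (a new reading comes with each control period).
- bot.capture(name): name is "scene" or "top"; returns a dict with "color" (400x640x3 uint8, red, green, blue), "K" (3x3 intrinsics, pixels), "k1" (the pictures are not rectified: a ray, as slopes to the right and down, at radius r is drawn at 1 + k1 r^2 times it, then the intrinsics apply), "R" (3x3) and "t" (3): a world point X has camera coordinates R X + t. Camera axes: x right, y down, z forward; pixel columns grow to the right and rows downward; lengths in mm; the calibration is good to about 2 mm. A picture is of the moment at which its call begins. There is no depth.
- bot.close_job(): hands the job in; it is judged then, once.
The state is a dict: "time": time; "joint_positions": joint angles; "dq": joint speeds; "tau": joint torques, N m; "tool_pos": TCP position; "tcp_rot": TCP orientation; "contact_force": force on the tool from outside, world axes, zero at the start; "moment": the same for the moment, N m; "grip_width": finger opening in mm; "finger_force": force on a finger pad.
Only numpy, scipy, OpenCV 4.12 (cv2) and the standard library are available. Lean on these libraries where they do the work, as an engineer would, in place of code of your own. Each camera call takes 0.05 s, during which the arm holds its last target. There are 200 camera calls.

TASK

Take the yellow bin by its black handle bar and tip it up slowly until the first wooden blank slides over the lip, then keep it tilted, easing it up further only as needed, until a second blank has followed on its own; exactly two blanks must go down the slide into the blue tray, one after the other. Then lower the bin gently back onto its rest with the other three blanks still in it and let go; do not touch the blanks or disturb the tools on the table.

Things in the scene. Friction and masses are not known exactly. Their poses are not given: they have to be found in the camera images.
- dispenser: Fixed blue and plywood stand, 322 x 126 x 122 mm. Origin on the table top under the bin's lip; +x is the way the blanks go (away from the handle). Lip and pivot 100 mm above the origin. A slick steel slide (35 degrees down) runs from the lip to x = 90 mm, then the catch tray: floor 34 mm above the table, x = 90 to 190 mm, 98 mm wide inside.
- bin (a joint): Tilt of the yellow bin (rad): 0 = level on its rest, grows as the handle end is lifted, stop at 0.75; hinged about point lip, axis along the dispenser's y. Sinks back when let go; about 4 N lifts the full bin. The first blank slides at somewhere from 0.14 to 0.39 (hidden friction); the second needs about a tenth more tilt than that, the third about two fifths more.
- handle (a point): Middle of the bin's round black handle bar, 14 mm thick, 80 mm free length along the dispenser's y. At tilt 0 it lies 270 mm behind (-x of) the lip and 58 mm above it (158 mm above the table), 45 mm clear of the bin's rear wall. It swings with the bin about the lip (radius 276 mm) and can turn between the finger pads.
- lip (a point): Middle of the front edge of the bin's floor, on the pivot axis; x along the floor toward the slide, z out of it, turning with the bin. Bin inside 220 x 88 mm, side walls 38 mm high, open at the lip. Metal floor. The blanks lie on it in one row; their sawn faces grow rougher from the first to the last, so they let go one by one as the tilt grows, slowly at first.
- blank_1: Oak turning blank, 40 x 80 x 30 mm with red waxed ends, 75 g; origin at the centre of its underside, 80 mm side along the lip. First in the row: its centre starts 24 mm behind the lip.
- blank_2: Oak turning blank, 40 x 80 x 30 mm with red waxed ends, 75 g; origin at the centre of its underside, 80 mm side along the lip. Number 2 in the row from the lip, touching the one before; centre starts 64 mm behind the lip.
- blank_3: Oak turning blank, 40 x 80 x 30 mm with red waxed ends, 75 g; origin at the centre of its underside, 80 mm side along the lip. Number 3 in the row from the lip, touching the one before; centre starts 105 mm behind the lip.
- blank_4: Oak turning blank, 40 x 80 x 30 mm with red waxed ends, 75 g; origin at the centre of its underside, 80 mm side along the lip. Number 4 in the row from the lip, touching the one before; centre starts 146 mm behind the lip.
- blank_5: Oak turning blank, 40 x 80 x 30 mm with red waxed ends, 75 g; origin at the centre of its underside, 80 mm side along the lip. Number 5 in the row from the lip, touching the one before; centre starts 186 mm behind the lip.
- oak_strip_a: Loose oak strip 36 x 170 x 22 mm on the left of the table; a bystander. Origin at the middle of its underside.
- oak_strip_b: Loose thin oak strip 24 x 150 x 19 mm on the left of the table; a bystander. Origin at the middle of its underside.
- chisel_a: Loose wide chisel with wooden handle, 272 mm, left of the tray; a bystander. Origin at the middle of its underside.

How it is judged (in metres and radians):
On the way, in this order (a step that is already met when the one before it is completed fails the run):
1. the first blank has gone over the lip onto the slide, the bin partly tilted (x of blank_1 in the frame of dispenser above 0.03 m and value of joint bin above 0.12 rad), for 0.1 s.
2. the second blank has followed, the bin still tilted (x of blank_2 in the frame of dispenser above 0.03 m and value of joint bin above 0.12 rad), for 0.05 s.
At the end, for the whole second after the job is handed in: Blanks 1 and 2 lie still in the catch tray (centre between 65 and 192 mm past the lip, underside centre below 85 mm above the table), blanks 3, 4 and 5 lie still in the bin with their centres at least 4 mm behind the lip, and the bin is down on its rest (tilt under 0.04 rad) (x of blank_1 in the frame of dispenser between 0.065 and 0.192 m and height (world z) of each of blank_1, blank_2 below 0.085 m and linear speed of each of blank_1, blank_2, blank_3, blank_4, blank_5 below 0.02 m/s and x of blank_2 in the frame of dispenser between 0.065 and 0.192 m and x of each of blank_3, blank_4, blank_5 in the frame of lip below -0.004 m and z of blank_3 in the frame of lip between -0.01 and 0.02 m and z of blank_4 in the frame of lip between -0.01 and 0.02 m and z of blank_5 in the frame of lip between -0.01 and 0.02 m and value of joint bin below 0.04 rad); the robot touches nothing.
It fails at once if a third blank leaves the bin (x of any of blank_3, blank_4, blank_5 in the frame of dispenser above 0.03 m).
It fails at once if the bin is set down between the first and the second blank (x of blank_1 in the frame of dispenser above 0.03 m and not (x of blank_2 in the frame of dispenser above 0.03 m) and value of joint bin below 0.08 rad).
It fails at once if the robot touches a blank (over 1 N) (contact force between any of the arm, the fingers and blank_1 above 1 N or contact force between any of the arm, the fingers and blank_2 above 1 N or contact force between any of the arm, the fingers and blank_3 above 1 N or contact force between any of the arm, the fingers and blank_4 above 1 N or contact force between any of the arm, the fingers and blank_5 above 1 N).
It fails at once if the bin is jerked up or dropped (turns faster than 1.5 rad/s) (velocity of joint bin above 1.5 rad/s or velocity of joint bin below -1.5 rad/s).
It fails at once if a tool or strip beside the work is moved more than 20 mm (distance of any of oak_strip_a, oak_strip_b, chisel_a from where it was at the start of the episode above 0.02 m).
It also fails if it takes over 58 s, if anything falls off the work surface, if the arm or the gripper's body presses on something with over 40 N, if the wrist force passes 120 N, or if a joint passes its speed limit or range.

## Working session

There is one attempt and no reset: what is moved stays moved. The work goes in short steps, Python scripts to look and compute and a shell command to move; the robot and the scene stay as the last step left them, time stands still between calls to the robot, and variables do not carry over. Pictures are saved under pics/ and viewed, at most 10 in all, crops included, and the job is handed in when it is done.

```bash
ls; mkdir -p pics
python3 - <<'E'
from plant import bot
import cv2
for n in("scene","top"):
    c=bot.capture(n); cv2.imwrite(f"pics/{n}0.png",c["color"][:,:,::-1]); print(n,c["K"],c["k1"],c["R"],c["t"])
print(bot.get_obs())
E
```

```text
pics
plant.py
shift.py
scene [[397.03432276   0.         315.44497409]
 [  0.         397.03432276 199.22013022]
 [  0.           0.           1.        ]] -0.09913010244627077 [[-0.87425792 -0.48537779  0.00902685]
 [-0.32609397  0.5733795  -0.75159742]
 [ 0.35963288 -0.6600336  -0.65956034]] [ 624.21179113  207.98535055 1139.11235398]
top [[489.077053     0.         320.82520041]
 [  0.         489.077053   204.87819934]
 [  0.           0.           1.        ]] -0.1288264756183098 [[-0.0143368  -0.9997907   0.01459522]
 [-0.99874265  0.01361746 -0.04824599]
 [ 0.04803714 -0.01526856 -0.99872884]] [ 178.31286796  611.66994693 1524.98677397]
{'time': 0.1, 'joint_positions': array([-1.28500527e+00,  3.42630986e-01,  1.52489504e+00, -4.86374111e-05,
        1.27540195e+00, -1.45991814e-01]), 'dq': array([ 1.09413235e-03, -1.24186600e-04, -3.58930291e-03,  1.62646694e-03,
       -8.41318165e-05, -5.68193999e-04]), 'tau': array([ 2.14478932e-03, -4.32005739e+01, -2.44694620e+01,  7.19344709e-02,
        5.26243402e-02, -5.62675666e-05]), 'tool_pos': array([ 219.69226482, -476.69373143,  404.13498518]), 'tcp_rot': array([-3.14026477e+00, -1.48237224e-04,  4.31796960e-01]), 'contact_force': array([0.19064306, 0.48354583, 0.15884743]), 'moment': array([-0.02717755, -0.00137476, -0.02036387]), 'finger_force': 0.0, 'grip_width': 91.94842991108617}
```

View pics/scene0.png

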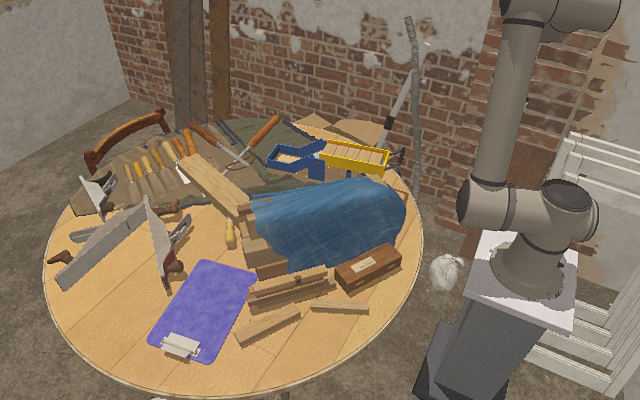

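View pics/top0.png

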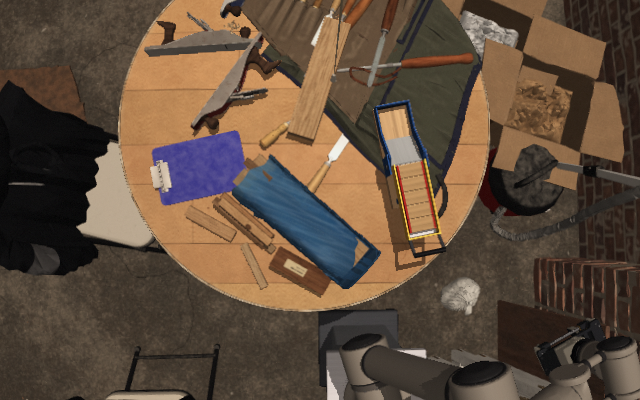

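Scene view: yellow bin at about (355,155), with the blue tray to its left at (290,155). Top view: bin from (395,165) to (440,240), black handle bar near (430,252) and tray at (393,115). I'll enlarge the bin in both views.

Run:
```python
import cv2,numpy as np
t=cv2.imread("pics/top0.png");s=cv2.imread("pics/scene0.png")
a=cv2.resize(t[90:265,365:460],None,fx=3.4,fy=3.4,interpolation=cv2.INTER_CUBIC)
b=cv2.resize(s[125:195,260:415],None,fx=2.9,fy=2.9,interpolation=cv2.INTER_CUBIC)
o=np.zeros((600,790,3),np.uint8);o[:a.shape[0],:a.shape[1]]=a;o[:b.shape[0],330:330+b.shape[1]]=b
cv2.imwrite("pics/crop0.png",o)
h=cv2.cvtColor(t,cv2.COLOR_BGR2HSV)
m=cv2.inRange(h,(22,170,120),(35,255,255));m[:,:360]=0;m[:,460:]=0
p=cv2.findNonZero(m);r=cv2.minAreaRect(p);print(r,cv2.boxPoints(r))
```

```text
((416.9609069824219, 199.1123046875), (75.66703033447266, 32.6734733581543), 78.2317123413086) [[393.25125 165.40598]
 [425.23795 158.7421 ]
 [440.67056 232.81863]
 [408.68387 239.48251]]
```

View pics/crop0.png

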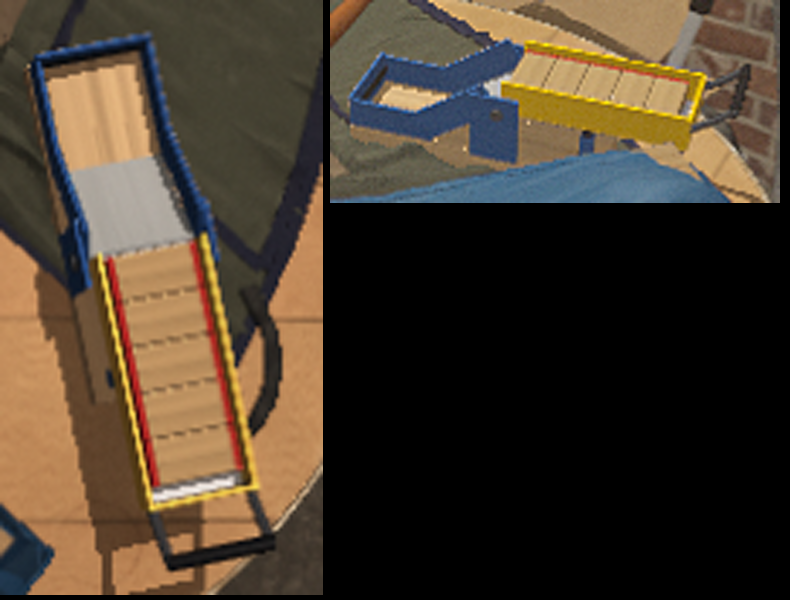

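The crop shows the handle bar ends at crop (168,563) and (274,542), which is about (414.4,255.6) and (445.6,249.4) in the full picture. The row of five blanks runs from the lip (crop y≈255) to the rear wall (≈490).

```bash
cat > h.py <<'E'
import cv2,numpy as np
from plant import bot
from scipy.spatial.transform import Rotation as Ro
def dist(c): return np.array([c["k1"],0,0,0.])
def cast(c,px,z):
    u=cv2.undistortPoints(np.float64(px).reshape(-1,1,2),c["K"],dist(c)).reshape(-1,2)
    d=np.c_[u,np.ones(len(u))]@c["R"]; o=-c["R"].T@c["t"]
    return o+d*((z-o[2])/d[:,2])[:,None]
def proj(c,X):
    return cv2.projectPoints(np.float64(X).reshape(-1,1,3),cv2.Rodrigues(c["R"])[0],c["t"],c["K"],dist(c))[0].reshape(-1,2)
E
python3 - <<'E'
from h import *
c=bot.capture("top");s=bot.capture("scene")
e=cast(c,[[414.4,255.6],[445.6,249.4]],158+5);print("bar",e,np.linalg.norm(e[0]-e[1]))
b=cast(c,cv2.boxPoints(((416.96,199.11),(75.67,32.67),78.2317)),138);print("rim",b)
ax=(b[0]+b[1]-b[2]-b[3]);yaw=np.arctan2(ax[1],ax[0]);d=e[0]-e[1];print("yaw rim",yaw,"bar",np.arctan2(d[1],d[0])-np.pi/2)
print("len",np.linalg.norm(b[0]-b[3]),np.linalg.norm(b[0]-b[1]))
h=e.mean(0)
print("lip from bar",h[:2]+270*np.array([np.cos(yaw),np.sin(yaw)]),"lip from rim front",(b[0]+b[1])[:2]/2)
# scene check: bar end pixels from crop, cast to z=158
k=[[260+(706-330)/2.9,125+80/2.9],[260+(741-330)/2.9,125+75/2.9]]
print("scene bar proj of top ends",proj(s,e),)
g=cv2.cvtColor(s["color"],cv2.COLOR_RGB2GRAY)[140:180,385:415]
cv2.imwrite("pics/sb.png",cv2.resize(s["color"][130:185,370:420,::-1],None,fx=10,fy=10,interpolation=cv2.INTER_CUBIC))
o=bot.get_obs();print(Ro.from_euler("xyz",o["tcp_rot"]).as_matrix().round(3))
E
```

```text
bar [[ 458.52416447  -92.66187955  163.        ]
 [ 474.33892283 -183.64803022  163.        ]] 92.35034485039944
rim [[ 720.59040625  -41.43526054  138.        ]
 [ 739.45740871 -136.64857566  138.        ]
 [ 521.7528513  -176.80160482  138.        ]
 [ 504.09711457  -81.92412821  138.        ]]
yaw rim 0.18363379929270893 bar 0.17209565403166804
len 220.2468927102768 97.0646133091467
lip from bar [731.89193675 -88.85201688] lip from rim front [730.02390748 -89.0419181 ]
scene bar proj of top ends [[400.1539013  162.42876086]
 [404.87176101 147.22438599]]
[[ 0.908  0.419 -0.   ]
 [ 0.419 -0.908  0.001]
 [ 0.    -0.001 -1.   ]]
```

View pics/sb.png

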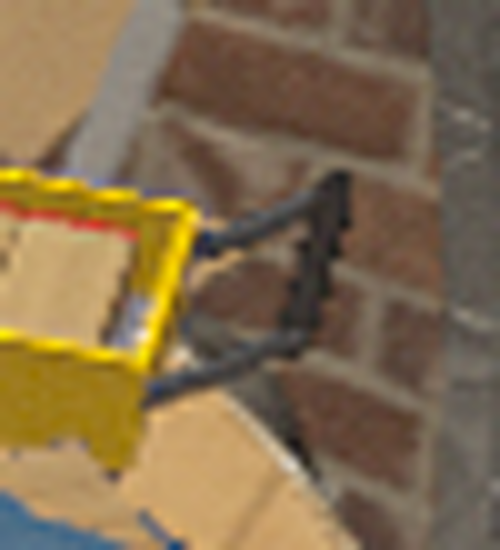

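The scene view shows the bar from about (400,164) to (404,148). That agrees with the projection of the top-view ends, so the bar centre is about (466,-138,158) and the dispenser yaw is about 0.18. I'll move above the bar.

```bash
python3 shift.py '40,52,-29,0,-0.188 | 40,104,-58,0,-0.376 | 40,156,-87,0,-0.56 | 40,208,-116,0,-0.75 | 40,260,-145,0,-0.94'
cat >> h.py <<'E'
H=np.array([466.4,-138.1,158.]);YAW=0.18;LIP=np.array([730.8,-89.,100.])
def todo(goal,psi=np.pi/2+YAW):
    o=bot.get_obs();R=Ro.from_euler("xyz",o["tcp_rot"]).as_matrix()
    print("pos",o["tool_pos"].round(1),o["tcp_rot"].round(3),"shift",(R.T@(np.array(goal)-o["tool_pos"])).round(1),"turn",round(-(psi-o["tcp_rot"][2]),3),"F",o["contact_force"].round(1),"w",round(o["grip_width"],1))
E
python3 -c "
from h import *
todo(H+[0,0,246])"
```

```text
time: 0.82
tool_pos: [396.0, -234.6, 404.8]
tcp_rot: [3.141, 0.0, 1.373]
contact_force: [0.6, 0.2, -0.6]
grip_width: 46.5
finger_force: 0.0
pos [ 396.  -234.6  404.8] [3.141 0.    1.373] shift [108.5  50.    0.8] turn -0.378 F [ 0.6  0.2 -0.6] w 46.5
```

```bash
python3 shift.py '40,54,25,0,-0.188 | 40,108,50,0,-0.376 | 40,108.5,50,0,-0.378 | 40,108.5,50,0,-0.378'
python3 - <<'E'
from h import *
todo(H+[0,0,159])
c=bot.capture("scene");cv2.imwrite("pics/ap.png",cv2.resize(c["color"][80:200,330:450,::-1],None,fx=5,fy=5))
E
```

```text
time: 1.32
tool_pos: [465.9, -140.2, 404.5]
tcp_rot: [-3.141, 0.0, 1.744]
contact_force: [0.2, -1.1, 0.3]
grip_width: 39.8
finger_force: 0.0
pos [ 465.9 -140.2  404.5] [-3.141  0.     1.744] shift [ 2.   0.9 87.5] turn -0.006 F [ 0.2 -1.1  0.3] w 39.8
```

View pics/ap.png

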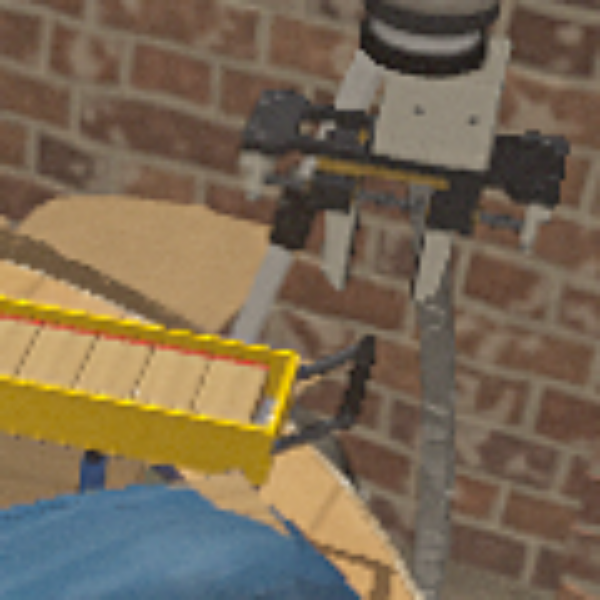

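The open fingers, with tips at crop (340,285) and (425,295), straddle the bar at crop (360,380) with room on both sides. I'll descend and close.

```bash
python3 shift.py '40,2,1,35,-0.006 | 40,2,1,65,-0.006 | 40,2,1,80,-0.006 | 40,2,1,87,-0.006'; python3 shift.py '14,0,0,0,0 | 10,0,0,0,0 | 10,0,0,0,0 | 10,0,0,0,0 | 10,0,0,0,0'
cat >> h.py <<'E'
def look(save=None):
    c=bot.capture("top")
    # rectify in dispenser frame on plane z=130: u = 3*(x+260)... 2 px/mm, x -240..200, y -70..70
    ca,sa=np.cos(YAW),np.sin(YAW)
    x,y=np.meshgrid(np.arange(-240,200,.5),np.arange(70,-70,-.5))
    z=np.where(x<0,130,np.maximum(130-x*0.7,66))
    X=np.stack([LIP[0]+x*ca-y*sa,LIP[1]+x*sa+y*ca,z],-1)
    m=proj(c,X).reshape(x.shape+(2,)).astype(np.float32)
    r=cv2.remap(c["color"],m[...,0],m[...,1],cv2.INTER_LINEAR)
    if save: cv2.imwrite(save,r[:,:,::-1])
    hsv=cv2.cvtColor(r,cv2.COLOR_RGB2HSV)
    red=(((hsv[...,0]<7)|(hsv[...,0]>172))&(hsv[...,1]>150)&(hsv[...,2]>80)).sum(0)>=2
    xs=x[0]; e=np.flatnonzero(np.diff(np.r_[0,red.astype(int),0]))
    print("red runs",[(xs[a],xs[b-1]) for a,b in zip(e[::2],e[1::2]) if b-a>6])
    o=bot.get_obs();g=o["tool_pos"]-[0,0,159]
    print("t",round(o["time"],2),"grasp",g.round(1),"tilt",round(np.arcsin((g[2]-100)/276.2)-.2116,3),"F",o["contact_force"].round(1),"w",round(o["grip_width"],1))
def arc(t):
    "tool shift (dy along +dispenser x, dz down) from tilt 0"
    a=.2116+np.array(t);return np.c_[t,276.2*(np.cos(.2116)-np.cos(a)),-276.2*(np.sin(a)-np.sin(.2116))].round(1)
E
python3 - <<'E'
from h import *
look("pics/r0.png"); R=Ro.from_euler("xyz",bot.get_obs()["tcp_rot"]).as_matrix();print(R.round(3))
print(arc(np.arange(0,.62,.02)))
E
```

```text
time: 1.88
tool_pos: [466.0, -139.4, 317.0]
tcp_rot: [-3.14, -0.001, 1.747]
contact_force: [-0.0, -0.8, 0.9]
grip_width: 39.8
finger_force: 0.0
time: 2.5
tool_pos: [467.7, -138.0, 318.5]
tcp_rot: [3.138, 0.002, 1.751]
contact_force: [4.4, -0.3, -1.2]
grip_width: 13.4
finger_force: 30.0
red runs [(np.float64(-203.0), np.float64(-3.0))]
t 2.55 grasp [ 467.7 -138.   159.5] tilt 0.005 F [ 5.1  0.6 -1.7] w 12.9
[[-0.179  0.984  0.004]
 [ 0.984  0.179 -0.001]
 [-0.002  0.004 -1.   ]]
[[ 0.000e+00  0.000e+00 -0.000e+00]
 [ 0.000e+00  1.200e+00 -5.400e+00]
 [ 0.000e+00  2.500e+00 -1.080e+01]
 [ 1.000e-01  4.000e+00 -1.610e+01]
 [ 1.000e-01  5.500e+00 -2.140e+01]
 [ 1.000e-01  7.100e+00 -2.670e+01]
 [ 1.000e-01  8.900e+00 -3.190e+01]
 [ 1.000e-01  1.070e+01 -3.710e+01]
 [ 2.000e-01  1.270e+01 -4.230e+01]
 [ 2.000e-01  1.470e+01 -4.740e+01]
 [ 2.000e-01  1.690e+01 -5.250e+01]
 [ 2.000e-01  1.920e+01 -5.750e+01]
 [ 2.000e-01  2.150e+01 -6.250e+01]
 [ 3.000e-01  2.400e+01 -6.750e+01]
 [ 3.000e-01  2.650e+01 -7.240e+01]
 [ 3.000e-01  2.920e+01 -7.720e+01]
 [ 3.000e-01  3.200e+01 -8.200e+01]
 [ 3.000e-01  3.480e+01 -8.670e+01]
 [ 4.000e-01  3.770e+01 -9.140e+01]
 [ 4.000e-01  4.080e+01 -9.600e+01]
 [ 4.000e-01  4.390e+01 -1.006e+02]
 [ 4.000e-01  4.710e+01 -1.051e+02]
 [ 4.000e-01  5.040e+01 -1.095e+02]
 [ 5.000e-01  5.380e+01 -1.139e+02]
 [ 5.000e-01  5.730e+01 -1.181e+02]
 [ 5.000e-01  6.090e+01 -1.224e+02]
 [ 5.000e-01  6.450e+01 -1.265e+02]
 [ 5.000e-01  6.820e+01 -1.306e+02]
 [ 6.000e-01  7.210e+01 -1.346e+02]
 [ 6.000e-01  7.600e+01 -1.385e+02]
 [ 6.000e-01  7.990e+01 -1.423e+02]]
```

View pics/r0.png

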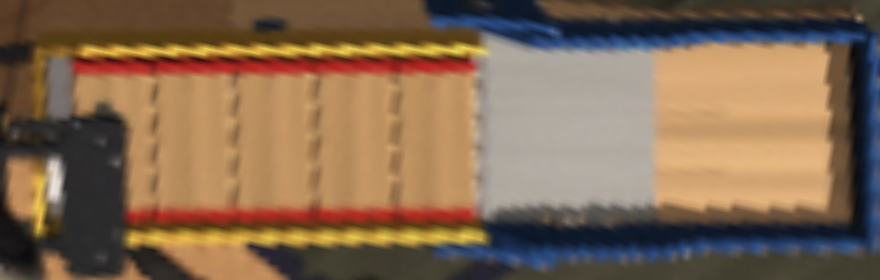

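The rectified view shows the bin gripped, the row's red ends spanning x -203 to -3 mm, and an empty slide and tray. I'll start tilting.

```bash
python3 shift.py '10,1.2,0,0,0 | 10,0,1.2,-5.4,0 | 10,0,2.5,-10.8,0 | 10,0,4,-16.1,0 | 10,0,5.5,-21.4,0' >/dev/null; python3 -c "from h import *;look()"
```

```text
red runs [(np.float64(-201.0), np.float64(-0.5))]
t 3.23 grasp [ 473.2 -137.   180.9] tilt 0.086 F [ 5.4  0.1 -5.2] w 13.1
```

```bash
python3 shift.py '10,0,0.8,-2.6,0 | 10,0,1.6,-5.3,0 | 10,0,2.5,-7.9,0 | 10,0,3.4,-10.5,0' >/dev/null; python3 -c "from h import *;look()"
python3 shift.py '10,0,0.9,-2.6,0 | 10,0,0.9,-2.6,0 | 10,0,0.9,-2.6,0' >/dev/null; python3 -c "from h import *;look()"
python3 shift.py '10,0,0.9,-2.6,0 | 10,0,0.9,-2.6,0 | 10,0,0.9,-2.6,0' >/dev/null; python3 -c "from h import *;look()"
```

```text
red runs [(np.float64(-199.0), np.float64(0.5))]
t 3.77 grasp [ 476.3 -136.5  190.9] tilt 0.124 F [ 4.9 -0.6 -5.4] w 13.3
red runs [(np.float64(-198.5), np.float64(0.5))]
t 4.2 grasp [ 477.1 -136.4  193.2] tilt 0.133 F [ 6.  -0.9 -6.3] w 13.2
red runs [(np.float64(-199.0), np.float64(0.5))]
t 4.62 grasp [ 478.  -136.2  195.8] tilt 0.143 F [ 5.6 -0.3 -5.6] w 12.8
```

```bash
for i in 1; do python3 shift.py '10,0,1,-2.6,0 | 10,0,1,-2.6,0 | 10,0,1,-2.6,0' >/dev/null; python3 -c "from h import *;look()"
python3 shift.py '10,0,1,-2.6,0 | 10,0,1,-2.6,0 | 10,0,1,-2.6,0' >/dev/null; python3 -c "from h import *;look()"
python3 shift.py '10,0,1,-2.6,0 | 10,0,1,-2.6,0 | 10,0,1,-2.6,0' >/dev/null; python3 -c "from h import *;look()"
python3 shift.py '10,0,1,-2.6,0 | 10,0,1,-2.6,0 | 10,0,1,-2.6,0' >/dev/null; python3 -c "from h import *;look()"; done
```

```text
red runs [(np.float64(-199.0), np.float64(0.5))]
t 5.05 grasp [ 478.9 -136.   198.4] tilt 0.152 F [ 5.9 -1.5 -6.2] w 12.9
red runs [(np.float64(-197.0), np.float64(4.5))]
t 5.47 grasp [ 479.9 -135.9  200.9] tilt 0.162 F [ 5.3 -1.4 -6. ] w 13.0
red runs [(np.float64(-196.5), np.float64(-35.5)), (np.float64(-22.0), np.float64(20.0))]
t 5.9 grasp [ 480.8 -135.7  203.5] tilt 0.173 F [ 6.6 -1.4 -7. ] w 13.2
red runs [(np.float64(-195.0), np.float64(-76.0)), (np.float64(-67.0), np.float64(-25.5)), (np.float64(121.0), np.float64(165.5))]
t 6.33 grasp [ 481.8 -135.5  206.1] tilt 0.183 F [ 6.  -1.  -6.5] w 13.3
```

Blank 1 is down and blank 2 has started to slide, so I hold here.

```bash
python3 shift.py '10,0,0,0,0 | 10,0,0,0,0' >/dev/null; python3 -c "from h import *;look()"
python3 shift.py '10,0,0,0,0 | 10,0,0,0,0' >/dev/null; python3 -c "from h import *;look('pics/r1.png')"
```

```text
red runs [(np.float64(-194.5), np.float64(-76.0)), (np.float64(-47.5), np.float64(-6.5)), (np.float64(150.0), np.float64(190.0))]
t 6.62 grasp [ 481.8 -135.5  206.1] tilt 0.183 F [ 5.6 -0.8 -5.6] w 13.2
red runs [(np.float64(-194.5), np.float64(-76.5)), (np.float64(-17.5), np.float64(26.0)), (np.float64(149.5), np.float64(190.0))]
t 6.92 grasp [ 481.8 -135.5  206.1] tilt 0.183 F [ 6.1  0.  -5.5] w 12.9
```

```bash
python3 shift.py '10,0,0,0,0 | 10,0,0,0,0 | 10,0,0,0,0 | 10,0,0,0,0' >/dev/null; python3 -c "
from h import *;look('pics/r2.png');todo([469,-138,318])
a=.2116;print([(t,(276.2*(np.cos(a+.183)-np.cos(a+t))).round(1),(276.2*(np.sin(a+.183)-np.sin(a+t))).round(1)) for t in (.15,.12,.09,.06,.04,.02,.01,0)])"
```

```text
red runs [(np.float64(-194.5), np.float64(-76.5)), (np.float64(108.0), np.float64(190.0))]
t 7.47 grasp [ 481.8 -135.5  206.1] tilt 0.183 F [ 5.7 -2.3 -6.7] w 13.1
pos [ 481.8 -135.5  365.1] [3.140e+00 1.000e-03 1.751e+00] shift [ -0.1 -13.1  47.1] turn 0.0 F [ 5.7 -2.3 -6.7] w 13.1
[(0.15, np.float64(-3.4), np.float64(8.5)), (0.12, np.float64(-6.2), np.float64(16.3)), (0.09, np.float64(-8.8), np.float64(24.1)), (0.06, np.float64(-11.1), np.float64(32.1)), (0.04, np.float64(-12.5), np.float64(37.4)), (0.02, np.float64(-13.9), np.float64(42.8)), (0.01, np.float64(-14.5), np.float64(45.5)), (0, np.float64(-15.1), np.float64(48.2))]
```

View pics/r2.png

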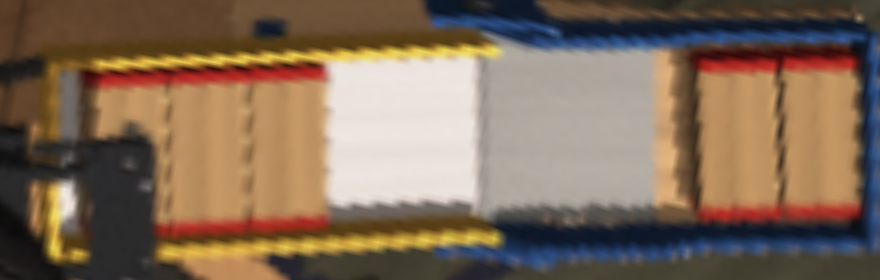

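Blanks 1 and 2 lie flat in the tray (columns 695–860) and three remain in the bin (90–325). I'll lower the bin slowly.

```bash
python3 shift.py '10,0,-2,5,0 | 10,0,-3.9,10,0 | 10,0,-5.7,15,0 | 10,0,-7.3,20,0 | 10,0,-8.8,24.1,0' >/dev/null
python3 shift.py '10,0,-1.5,5,0 | 10,0,-2.8,10,0 | 10,0,-4,14.5,0 | 10,0,-4.8,17.5,0 | 10,0,-5.2,19,0' >/dev/null; python3 -c "from h import *;look()"
python3 shift.py '10,0,-0.4,1.7,0 | 10,0,-0.7,3.2,0 | 10,0,-1,4.5,0 | 10,0,-1,4.5,0' >/dev/null; python3 -c "from h import *;look();todo([469,-138,317])"
```

```text
red runs [(np.float64(-202.5), np.float64(-83.0)), (np.float64(108.0), np.float64(190.0))]
t 8.78 grasp [ 468.2 -137.9  163.2] tilt 0.019 F [ 6.9  0.7 -4.4] w 13.0
red runs [(np.float64(-203.0), np.float64(-83.0)), (np.float64(108.0), np.float64(190.0))]
t 9.32 grasp [ 467.4 -138.   161. ] tilt 0.011 F [ 2.9  3.2 12.3] w 12.6
pos [ 467.4 -138.   320. ] [3.136e+00 3.000e-03 1.751e+00] shift [-0.3  1.6  3. ] turn -0.0 F [ 2.9  3.2 12.3] w 12.6
```

The bin is on its rest, since the force on the tool now points up. I'll release, then retreat.

```bash
python3 shift.py '20,0,0,-1,0 | 40,0,0,-1,0 | 40,0,0,-1,0 | 40,0,0,-1,0 | 40,0,0,-1,0'; python3 shift.py '40,0,0,-15,0 | 40,0,0,-45,0 | 40,0,0,-90,0 | 40,0,0,-140,0 | 40,0,0,-140,0'; python3 -c "
from h import *
look('pics/r3.png');c=bot.capture('scene');cv2.imwrite('pics/end.png',c['color'][60:260,200:450,::-1].repeat(3,0).repeat(3,1))"
```

```text
time: 9.95
tool_pos: [466.4, -138.1, 318.4]
tcp_rot: [-3.141, -0.0, 1.751]
contact_force: [0.1, 0.1, -0.0]
grip_width: 39.7
finger_force: 0.0
time: 10.58
tool_pos: [466.8, -138.2, 462.3]
tcp_rot: [3.135, 0.005, 1.751]
contact_force: [0.1, -0.5, -0.1]
grip_width: 40.2
finger_force: 0.0
red runs [(np.float64(-203.0), np.float64(-83.0)), (np.float64(107.5), np.float64(190.0))]
t 10.62 grasp [ 466.5 -138.1  300.9] tilt 0.603 F [ 0.1  0.9 -0.4] w 39.9
```

View pics/end.png

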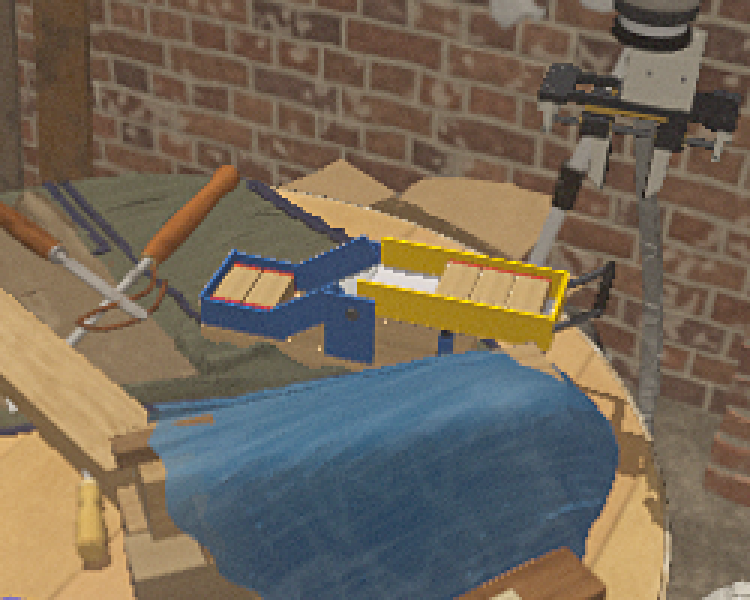

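The bin is level with three blanks in it (crop (495,285)), two blanks lie in the tray (250,285), and the gripper is clear of everything.

```bash
python3 -c "
from plant import bot
print(bot.close_job())"
```

```text
the job is handed in; nothing more can be done
None
```

The job is handed in at about 10.6 s of the 58 s allowed (no verdict was printed): blanks 1 and 2 slid one after the other into the tray, blanks 3–5 are still in the bin, and the bin is back on its rest and released with the arm clear.

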